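Set a beaker under the probes of the titration stand

TASK

Make the titration stand ready: take the tall glass beaker out of the grey tote, set it down on the bench and let go, then take it again another way, since an upright gripper does not fit below the probe head, and stand it on the stand's tray under the raised probes, back against the V-shaped stop. Then push the probe head all the way down by its blue knob so that the probes hang in the beaker. Keep the beaker upright, be gentle with it against the stand, and leave the small beaker, the bottle, the vials and the dish where they are.

Things in the scene. Friction and masses are not known exactly. Their poses are not given: they have to be found in the camera images.
- beaker_tall: the tall empty glass beaker, loose, clear, 63 mm across and 76 mm high, wall about 3 mm, 45 to 80 g; origin at the centre of its underside, z up through its mouth. It starts mouth-up on the floor of one compartment of the tote
- beaker_small: the low glass beaker, loose, 51 mm across and 52 mm high, in the other compartment of the tote; origin at the centre of its underside. To be left alone
- tote: grey open plastic tote, fixed, 300 mm along its x, 160 mm along its y, walls 4 mm thick, with a rounded rim up to 105 mm above the bench; floor 4 mm thick. A dividing wall at its x = 0 makes two compartments, about 144 x 152 mm, centred at its x = -73 and +73 mm. Origin at the centre of its underside
- stand: white titration stand, fixed; origin at bench height straight below the probe axis; its x points from its open front to its back, z up. Tray floor 8 mm above the bench from x = -66 to 80 mm, y = -85 to 85 mm; a spill lip 5 mm thick, 18 mm above the bench, along front and sides. Behind: a housing from x = 80 to 140 mm, 62 mm high, and a 16 mm column at x = 115 mm, 388 mm high
- beaker_place (a point): where the centre of the beaker's underside belongs: on the stand's origin axis, on the tray floor, 8 mm above the bench. Behind it the steel V stop rises to 30 mm above the bench: two faces, each 32 mm from this axis in the directions 35 degrees either side of the stand's +x, so a beaker touching both stands on this point
- head (a joint): how far the probe head is pushed down its column, in m: 0 fully raised, 0.12 at its lower stop. It starts raised (0 to 0.012), slides with friction and stays where it is left; pushing it down takes about 8 N
- probe_tip (a point): point on the probe axis at the lower end of the probes, 165 mm above the bench when fully raised, 45 mm when fully lowered. Four thin probes, all within 20 mm of the axis, hang 80 mm down from a black disc 62 mm across on an arm from the column; parts on the disc reach 48 mm above its underside. Moves with the head
- knob_top (a point): centre of the top of the blue press knob (26 mm across, 20 mm high, upright axis) on the front of the probe head, 52 mm in front of the probe axis; moves with the head
- solvent_bottle: clear glass bottle, loose, 57 mm across and 122 mm high, left of the stand; origin at the centre of its underside. To be left alone
- vial_clear: small clear vial with white cap, loose, 22 mm across, 48 mm high; origin under its centre. To be left alone
- vial_amber: small amber vial with black cap, loose, 22 mm across, 48 mm high; origin under its centre. To be left alone
- petri: clear low dish, loose, 59 mm across, 16 mm high, right of the stand; origin under its centre. To be left alone
Mind the look-alikes: they are no part of the job. Leave any green, red or turquoise look-alike of the beaker_tall alone.

How it is judged (in metres and radians):
On the way, in this order (a step that is already met when the one before it is completed fails the run):
1. the tall beaker stands on the bench outside the tote, let go (height (world z) of beaker_tall below 0.002 m and angle between beaker_tall's own z axis and vertical below 0.06 rad and contact force between the fingers and beaker_tall below 0.1 N and linear speed of beaker_tall below 0.02 m/s), for 0.1 s.
2. the tall beaker stands, let go, upright on the tray against the V stop, under the probes, with the head still raised (horizontal distance between beaker_tall and beaker_place below 0.006 m and z of beaker_tall in the frame of beaker_place below 0.003 m and angle between beaker_tall's own z axis and vertical below 0.06 rad and value of joint head below 0.03 m and contact force between the fingers and beaker_tall below 0.1 N), for 0.2 s.
At the end, for the whole second after the job is handed in: the tall beaker stands upright (within 0.06 rad) and still on the tray floor, its centre within 6 mm of its place against the V stop, and the probe head is pushed down to within 6 mm of its lower stop (horizontal distance between beaker_tall and beaker_place below 0.006 m and z of beaker_tall in the frame of beaker_place below 0.003 m and angle between beaker_tall's own z axis and vertical below 0.06 rad and value of joint head above 0.114 m and linear speed of beaker_tall below 0.02 m/s); the robot touches nothing.
It fails at once if the tall beaker is pressed or struck against the stand or its probes with more than 40 N (contact force between beaker_tall and stand above 40 N).
It fails at once if the tall beaker is tipped by more than 0.7 rad (angle between beaker_tall's own z axis and vertical above 0.7 rad).
It fails at once if a bystander (small beaker, bottle, vial or dish) is moved by more than 20 mm (distance of any of beaker_small, solvent_bottle, vial_clear, vial_amber, petri from where it was at the start of the episode above 0.02 m).
It also fails if it takes over 66 s, if anything falls off the work surface, if the arm or the gripper's body presses on something with over 40 N, if the wrist force passes 120 N, or if a joint passes its speed limit or range.

ROBOT

A 6-joint arm with a two-finger parallel gripper is mounted at the origin on a cart in front of the work surface, level with it; the furniture and walls round the work are solid. World frame = base frame: x ahead of the robot, y to its left, z up, the work surface at z = 0. Lengths are in mm, angles in rad, forces in N, time in s.
With the tool pointing down it reaches from about 375 to 925 mm from the base axis. Payload 5.7 kg.
Tool frame: the origin (TCP) lies at the very end of the fingers, on their centre line; the grasp point (between the pads) lies 19 mm behind it; z points along the fingers, y is the line along which they close (so a half turn about z gives the same grasp; the last joint's range is limited). The gripper opens to 88 mm and grips with 3 to 60 N. Pads are 20 mm wide; open, the fingers measure 115 mm over their backs; the gripper's body (75 mm by 178 mm) begins 61 mm behind the grasp point.
Start: joints at [1.052, 0.359, 1.51, -0, 1.272, -0.115], TCP at [235.739, 551.715, 222.623] pointing down, gripper open.
Joint ranges: [-2.97, 2.97], [-1.01, 2.36], [0.21, 2.38], [-0.96, 4.11], [0.2, 2.71], [-2.98, 2.98]. Speed limits (rad/s): [2.39, 2.39, 3.14, 3.14, 3.14, 3.14].

INTERFACE

Orientations are given as a unit quaternion [x, y, z, w].
In Python, from workcell import arm, effector, inverse_kinematics, read_camera, calibration, ticket gives the robot as it stands. Calls block until the motion is done:
- arm.reach(position, orientation): joint-space move of the TCP to a pose.
- arm.move_l(position, ori=None, rate=150, until_force=None): straight line of the TCP; ori=None keeps the orientation; rate is the mean speed in mm/s. With until_force (N) it stops when the force on the tool has changed by that much, and returns True; else False.
- arm.set_joints(angles): joint-space move.
- effector.open_jaws() and effector.gripper_close(): open the fingers fully, or close them until they stop; the grip force is fixed at half the most.
- arm.pause(seconds).
- inverse_kinematics(position, orientation): joint angles nearest the present ones, or None.
- arm.sense(): the state.
- read_camera(name): name is "scene" or "side" or "wrist"; returns (picture, depth): 384x512x3 uint8, red, green, blue; 384x512 float32, mm along the optical axis (not along the pixel's ray), 0 where there is no reading.
- calibration(name): a dict with "fx", "fy", "cx", "cy" (pixels), "eye" and "attitude" of the camera in the world; the wrist camera has in their place "tool_from_camera" (4x4, takes a point from camera to tool coordinates, whose origin is the TCP and whose axes are the flange's). Camera axes: x right, y up, looking along -z (the intrinsics and any distortion apply to the point x, -y, -z); pixel columns grow to the right and rows downward; lengths in mm; the calibration is good to about 2 mm. A picture is of the moment at which its call begins: read the wrist's pose just before it. calibration takes no time and is no camera call.
A pose or a line that the arm cannot do raises arm.Unreachable and nothing moves.
- ticket.hand_in(): hands the job in; it is judged then, once.
The state is a dict: "time_s": time; "joint_positions": joint angles; "qvel": joint speeds; "joint_torque": joint torques, N m; "tcp_pos": TCP position; "eef_rot": TCP orientation; "force": force on the tool from outside, world axes, zero at the start; "moment": the same for the moment, N m; "width": finger opening in mm; "finger_force": force on a finger pad.
Only numpy, scipy, OpenCV 4.12 (cv2) and the standard library are available. Lean on these libraries where they do the work, as an engineer would, in place of code of your own. Each camera call takes 0.05 s, during which the arm holds its last target. There are 200 camera calls.

## Working session

There is one attempt and no reset: what is moved stays moved. The work goes in short steps, each a Python script; the robot and the scene stay as the last script left them, time stands still between calls to the robot, and variables do not carry over. Pictures are saved under pics/ and viewed, at most 14 in all, crops included, and the job is handed in when it is done.

```bash
ls; mkdir -p pics; python3 - <<'E'
from workcell import arm, effector, read_camera, calibration
import cv2, numpy as np
for n in ("scene","side"):
    p,d=read_camera(n); cv2.imwrite(f"pics/{n}0.png",cv2.resize(p[:,:,::-1],(800,600))); np.save(f"{n}_d.npy",d); np.save(f"{n}_p.npy",p)
    print(n,calibration(n))
print(calibration("wrist")); print(arm.sense())
E
```

```text
pics
scene {'fx': 377.40008891026946, 'fy': 377.40008891026946, 'cx': 254.93913327993909, 'cy': 194.17146991073764, 'eye': array([ -81.38860309, -669.48640684,  653.41298087]), 'attitude': array([ 0.48035358, -0.18449347, -0.29786989,  0.80404983])}
side {'fx': 392.2047307901345, 'fy': 392.2047307901345, 'cx': 250.49643355897643, 'cy': 191.27174244879464, 'eye': array([365.62276214, 913.60380513, 822.99597643]), 'attitude': array([-0.04349226,  0.45809112,  0.8828506 , -0.09399869])}
{'fx': 298.83766733011635, 'fy': 298.83766733011635, 'cx': 251.23176588626444, 'cy': 190.21239584648472, 'tool_from_camera': array([[-8.64645529e-04,  9.67625175e-01,  2.52390121e-01,
         6.89130773e+01],
       [ 9.99999490e-01,  9.68307228e-04, -2.86514236e-04,
         1.81865270e-01],
       [-5.21629567e-04,  2.52389744e-01, -9.67625519e-01,
        -1.61475555e+02],
       [ 0.00000000e+00,  0.00000000e+00,  0.00000000e+00,
         1.00000000e+00]])}
{'time_s': 0.1, 'joint_positions': array([ 1.05190208e+00,  3.59411126e-01,  1.51131891e+00, -1.72533220e-05,
        1.27249794e+00, -1.15070324e-01]), 'qvel': array([ 0.00090516, -0.00056631, -0.00383983, -0.00010137, -0.0014877 ,
        0.00117484]), 'joint_torque': array([ 2.11009569e-05, -5.16356778e+01, -2.71406865e+01,  6.76044705e-02,
        2.78234185e-02, -4.11282997e-05]), 'tcp_pos': array([235.44902111, 551.19775279, 221.90867558]), 'eef_rot': array([ 2.00540260e-01,  9.79685120e-01, -7.79495298e-04, -2.47032623e-04]), 'force': array([-0.10814596,  0.17427252,  1.20447412]), 'moment': array([ 0.0284575 ,  0.0143075 , -0.02076153]), 'finger_force': 0.0, 'width': 87.61415148007922}
```

View pics/scene0.png

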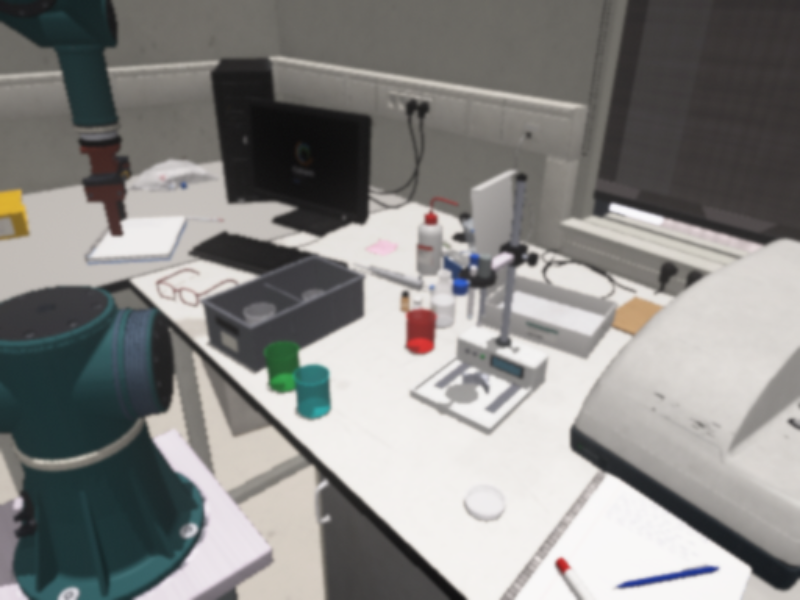

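View pics/side0.png

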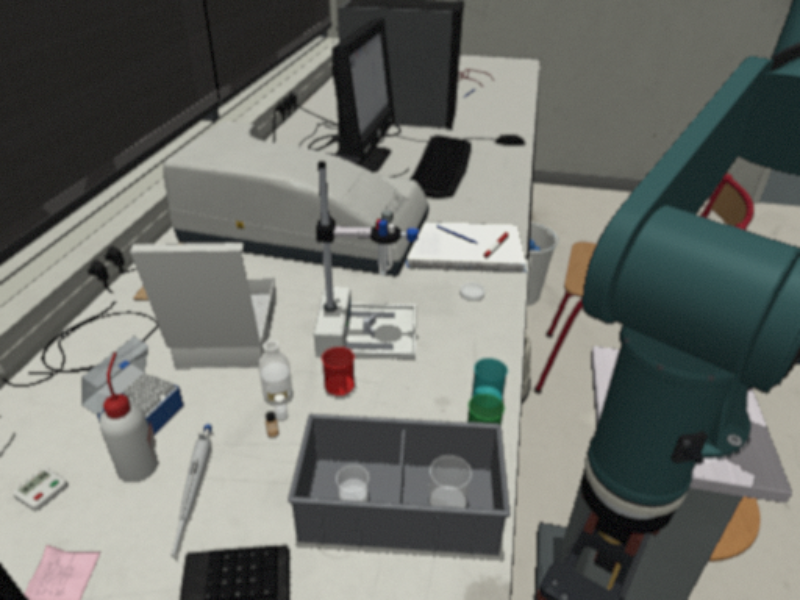

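Scene view (800x600): robot is on the left, the stand is at (485,370) with its front facing the robot, and the tote is at (285,310). The side view shows these things that could be taken for beaker_tall:
- Clear beaker in the near-robot compartment of the tote at (450,482): larger and taller.
- Clear beaker in the other compartment at (352,483): smaller, so beaker_small.
- Coloured look-alikes: green at (487,410), turquoise at (490,378) and red at (339,372).

I choose the one at (450,482) and will check it with a wrist close-up.

```bash
cat > h.py <<'E'
from workcell import arm, effector, inverse_kinematics, read_camera, calibration, ticket
import numpy as np, cv2
from scipy.spatial.transform import Rotation as R
def cam(name, s=None):
    c=calibration(name)
    if name=="wrist":
        s=s or arm.sense(); T=c["tool_from_camera"]; Rt=R.from_quat(s["eef_rot"]).as_matrix()
        return c, Rt@T[:3,:3], Rt@T[:3,3]+s["tcp_pos"]
    return c, R.from_quat(c["attitude"]).as_matrix(), np.array(c["eye"])
def ray(C,u,v):
    c,A,e=C; return e, A@np.array([(u-c["cx"])/c["fx"],-(v-c["cy"])/c["fy"],-1.])
def onz(C,u,v,z):
    e,d=ray(C,u,v); return e+d*(z-e[2])/d[2]
def proj(C,p):
    c,A,e=C; q=A.T@(np.asarray(p,float)-e); return np.array([c["cx"]-c["fx"]*q[0]/q[2], c["cy"]+c["fy"]*q[1]/q[2]])
def tri(rs):
    A=np.zeros((3,3));b=np.zeros(3)
    for e,d in rs:
        d=d/np.linalg.norm(d);P=np.eye(3)-np.outer(d,d);A+=P;b+=P@e
    return np.linalg.solve(A,b)
def cloud(C,d):
    c,A,e=C; v,u=np.mgrid[:d.shape[0],:d.shape[1]]
    P=np.stack([(u-c["cx"])/c["fx"]*d,-(v-c["cy"])/c["fy"]*d,-d],-1)@A.T+e
    P[d==0]=np.nan; return P
def down(yaw): # tool z down, tool y (closing line) at yaw from world y
    return (R.from_euler('z',yaw)*R.from_quat([0,1,0,0])).as_quat()
def shot(name):
    s=arm.sense(); p,d=read_camera("wrist"); 
    np.savez(name+".npz",p=p,d=d,pos=s["tcp_pos"],q=s["eef_rot"]); cv2.imwrite(f"pics/{name}.png",p[:,:,::-1])
    return p,d,cam("wrist",s)
E
python3 - <<'E'
from h import *
k=.64
S=cam("side");p=np.load("side_p.npy");d=np.load("side_d.npy");P=cloud(S,d)
for n,u,v,z in [("tote",308,418,105),("tote",503,427,105),("tote",507,493,105),("tote",293,503,105),("beakbase",448,497,4),("small",352,492,4),("clearbottle",277,395,0),("vialc",281,415,0),("amber",272,433,0),("petri",472,292,10),("red",340,390,0),("green",487,420,76),("turq",490,370,76)]:
    print(n,onz(S,u*k,v*k,z).round())
print("rim tall",onz(S,451*k,472*k,80).round())
# tote from depth
m=(abs(P[...,2]-103)<6)&(np.nanmax(p,2)<110)&(P[...,1]>200)&(P[...,1]<600)&(P[...,0]>200)&(P[...,0]<800)
pts=P[m][:,:2].astype(np.float32); r=cv2.minAreaRect(pts);print(len(pts),r)
# stand: points 45..75 high behind, column
hsv=cv2.cvtColor(p,cv2.COLOR_RGB2HSV)
b=cv2.inRange(hsv,(100,120,40),(130,255,255)); n,l,st,ce=cv2.connectedComponentsWithStats(b)
for i in range(1,n):
    if st[i,4]>15: print("blue",ce[i]/k,st[i,4],np.nanmedian(P[l==i],0))
Q=P[(P[...,0]>500)&(P[...,0]<950)&(P[...,1]>-150)&(P[...,1]<200)]
h=Q[abs(Q[:,2]-62)<4]; print("housing",cv2.minAreaRect(h[:,:2].astype(np.float32)),len(h))
C=cam("scene");p=np.load("scene_p.npy");P=cloud(C,np.load("scene_d.npy"));hsv=cv2.cvtColor(p,cv2.COLOR_RGB2HSV)
b=cv2.inRange(hsv,(100,120,40),(130,255,255)); n,l,st,ce=cv2.connectedComponentsWithStats(b)
for i in range(1,n):
    if st[i,4]>15: print("blue",ce[i]/k,st[i,4],np.nanmedian(P[l==i],0))
Q=P[(P[...,0]>500)&(P[...,0]<950)&(P[...,1]>-150)&(P[...,1]<200)]
h=Q[abs(Q[:,2]-62)<4]; print("housing",cv2.minAreaRect(h[:,:2].astype(np.float32)),len(h))
E
```

```text
tote [630. 267. 105.]
tote [326. 220. 105.]
tote [313. 344. 105.]
tote [600. 424. 105.]
beakbase [397. 292.   4.]
small [548. 315.   4.]
clearbottle [745. 128.   0.]
vialc [720. 176.   0.]
amber [720. 221.   0.]
petri [ 417. -284.   10.]
red [632.  90.   0.]
green [351. 182.  76.]
turq [355.  57.  76.]
rim tall [395. 304.  80.]
906 ((470.31768798828125, 317.3760986328125), (301.85394287109375, 170.34059143066406), 8.109487533569336)
blue [382.40740741 228.03819444] 54 [586.41288151 -82.97257006 265.94238059]
blue [411.66666667 233.50694444] 45 [ 534.91599212 -100.93170982  251.68848235]
blue [531.80147059 244.39338235] 17 [  235.77197017 -1438.48119325  -487.65380446]
blue [164.69856195 410.37057522] 226 [912.53957164 235.23963896  29.2819977 ]
housing ((811.40625, 6.7699127197265625), (360.6210021972656, 324.7317810058594), 14.227078437805176) 649
blue [474.04891304 258.15217391] 23 [585.9616969  -95.22221582 273.33064157]
blue [458.03125 280.125  ] 100 [ 538.01917137 -111.4363133   246.08754364]
blue [669.68167702 575.83462733] 161 [ 486.57365726 -530.64187107   26.89569696]
housing ((772.5265502929688, -14.973907470703125), (304.248779296875, 320.34332275390625), 9.40941333770752) 609
```

```bash
python3 - <<'E'
from h import *
yaw=0.14
arm.move_l([235,551,330])
arm.reach([400,300,290],down(yaw))
p,d,C=shot("tote1")
print(onz(C,256,192,80))
# tilted pose over stand front
def tilt(yaw,a): # tool z = horizontal dir yaw, pitched down by a ; tool x up
    return (R.from_euler('z',yaw)*R.from_euler('y',-(np.pi/2-a))*R.from_quat([0,1,0,0])).as_quat()
print(R.from_quat(tilt(0,.4)).as_matrix().round(2))
for a in (.3,.4,.5,.6):
  for yw in (-.3,-.15,0,.15,.3):
    for P in ([440,-100,40],[480,-100,40],[600,-90,48]):
        q=inverse_kinematics(P,tilt(yw,a)); print(a,yw,P,None if q is None else np.round(q,2))
E
```

```text
[429.03851115 311.21344099  80.        ]
[[-0.39  0.    0.92]
 [ 0.    1.    0.  ]
 [-0.92  0.   -0.39]]
0.3 -0.3 [440, -100, 40] None
0.3 -0.3 [480, -100, 40] None
0.3 -0.3 [600, -90, 48] None
0.3 -0.15 [440, -100, 40] None
0.3 -0.15 [480, -100, 40] None
0.3 -0.15 [600, -90, 48] None
0.3 0 [440, -100, 40] None
0.3 0 [480, -100, 40] None
0.3 0 [600, -90, 48] None
0.3 0.15 [440, -100, 40] None
0.3 0.15 [480, -100, 40] None
0.3 0.15 [600, -90, 48] None
0.3 0.3 [440, -100, 40] None
0.3 0.3 [480, -100, 40] None
0.3 0.3 [600, -90, 48] [-0.88  1.1   2.33  2.02  1.39  1.3 ]
0.4 -0.3 [440, -100, 40] None
0.4 -0.3 [480, -100, 40] None
0.4 -0.3 [600, -90, 48] None
0.4 -0.15 [440, -100, 40] None
0.4 -0.15 [480, -100, 40] None
0.4 -0.15 [600, -90, 48] None
0.4 0 [440, -100, 40] None
0.4 0 [480, -100, 40] None
0.4 0 [600, -90, 48] None
0.4 0.15 [440, -100, 40] None
0.4 0.15 [480, -100, 40] None
0.4 0.15 [600, -90, 48] None
0.4 0.3 [440, -100, 40] None
0.4 0.3 [480, -100, 40] None
0.4 0.3 [600, -90, 48] [-0.84  0.99  2.34  2.06  1.25  1.39]
0.5 -0.3 [440, -100, 40] None
0.5 -0.3 [480, -100, 40] No
[... 213 characters left out ...]
[440, -100, 40] None
0.5 0.15 [480, -100, 40] None
0.5 0.15 [600, -90, 48] None
0.5 0.3 [440, -100, 40] None
0.5 0.3 [480, -100, 40] None
0.5 0.3 [600, -90, 48] [-0.8   0.88  2.33  2.07  1.1   1.51]
0.6 -0.3 [440, -100, 40] None
0.6 -0.3 [480, -100, 40] None
0.6 -0.3 [600, -90, 48] None
0.6 -0.15 [440, -100, 40] None
0.6 -0.15 [480, -100, 40] None
0.6 -0.15 [600, -90, 48] None
0.6 0 [440, -100, 40] None
0.6 0 [480, -100, 40] None
0.6 0 [600, -90, 48] None
0.6 0.15 [440, -100, 40] None
0.6 0.15 [480, -100, 40] None
0.6 0.15 [600, -90, 48] [-0.66  0.8   2.37  2.35  0.99  1.54]
0.6 0.3 [440, -100, 40] None
0.6 0.3 [480, -100, 40] None
0.6 0.3 [600, -90, 48] [-0.75  0.77  2.3   2.05  0.94  1.64]
```

View pics/tote1.png

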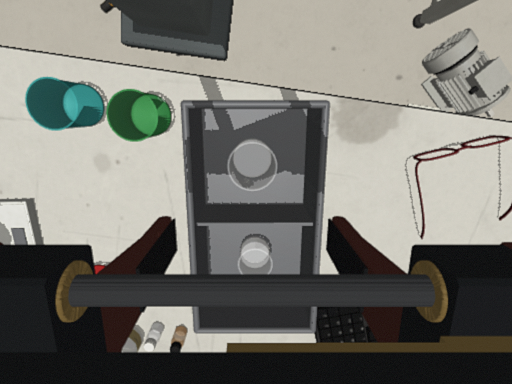

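The wrist view shows the tall clear beaker in the robot-side compartment at (252,165). The small one is at (255,255), green at (140,115) and turquoise at (65,103), so the choice is confirmed. Next I'll crop the stand in both fixed cameras.

```bash
python3 - <<'E'
from h import *
p=np.load("scene_p.npy");q=np.load("side_p.npy")
a=cv2.resize(p[100:280,255:355,::-1],None,fx=3.33,fy=3.33,interpolation=cv2.INTER_CUBIC)
a=cv2.resize(p[100:280,252:372,::-1],(400,600),interpolation=cv2.INTER_CUBIC)
b=cv2.resize(q[95:245,180:280,::-1],(400,600),interpolation=cv2.INTER_CUBIC)
cv2.imwrite("pics/stand.png",np.hstack([a,b]))
def tilt(yaw,a):
    return (R.from_euler('z',yaw)*R.from_euler('y',-(np.pi/2-a))*R.from_quat([0,1,0,0])).as_quat()
for a in (.35,.5):
  for yw in np.arange(-1.8,1.9,.3):
    r=[]
    for P in ([480,-100,40],[520,50,40],[480,0,40],[600,-90,48],[500,-200,48]):
        P=np.array(P)+19*np.array([np.cos(yw),np.sin(yw),0])
        q=inverse_kinematics(P,tilt(yw,a)); r.append(None if q is None else list(np.round(q,1)))
    print(a,round(yw,1),r)
E
```

```text
0.35 -1.8 [None, [np.float64(0.5), np.float64(1.0), np.float64(1.4), np.float64(-0.8), np.float64(1.7), np.float64(1.1)], [np.float64(0.4), np.float64(1.0), np.float64(1.6), np.float64(-0.8), np.float64(1.6), np.float64(1.1)], None, None]
0.35 -1.5 [None, None, None, None, None]
0.35 -1.2 [None, None, None, None, None]
0.35 -0.9 [None, None, None, None, None]
0.35 -0.6 [None, None, None, [np.float64(0.1), np.float64(1.0), np.float64(2.3), np.float64(3.8), np.float64(1.4), np.float64(1.7)], None]
0.35 -0.3 [None, None, None, None, None]
0.35 0.0 [None, None, None, None, None]
0.35 0.3 [None, None, None, [np.float64(-0.8), np.float64(1.0), np.float64(2.3), np.float64(2.1), np.float64(1.3), np.float64(1.4)], [np.float64(-1.2), np.float64(1.0), np.float64(2.3), np.float64(1.7), np.float64(1.2), np.float64(1.4)]]
0.35 0.6 [[np.float64(-1.2), np.float64(1.0), np.float64(2.3), np.float64(1.4), np.float64(1.2), np.float64(1.4)], None, None, [np.float64(-0.9), np.float64(1.0), np.float64(2.1), np.float64(1.6), np.float64(1.2), np.float64(1.7)], [np.float64(-1.2), np.float64(0.9), np.float64(2
[... 5077 characters left out ...]
t64(1.5), np.float64(0.8), np.float64(1.6), np.float64(2.1)], [np.float64(-0.9), np.float64(0.9), np.float64(1.5), np.float64(0.6), np.float64(1.7), np.float64(2.0)]]
0.5 1.8 [[np.float64(-0.7), np.float64(0.9), np.float64(1.5), np.float64(0.5), np.float64(1.7), np.float64(1.9)], [np.float64(-0.5), np.float64(0.9), np.float64(1.6), np.float64(0.7), np.float64(1.5), np.float64(2.0)], [np.float64(-0.6), np.float64(0.9), np.float64(1.6), np.float64(0.6), np.float64(1.5), np.float64(1.9)], [np.float64(-0.6), np.float64(1.0), np.float64(1.3), np.float64(0.6), np.float64(1.8), np.float64(2.1)], [np.float64(-0.8), np.float64(1.0), np.float64(1.3), np.float64(0.5), np.float64(1.8), np.float64(2.0)]]
```

View pics/stand.png

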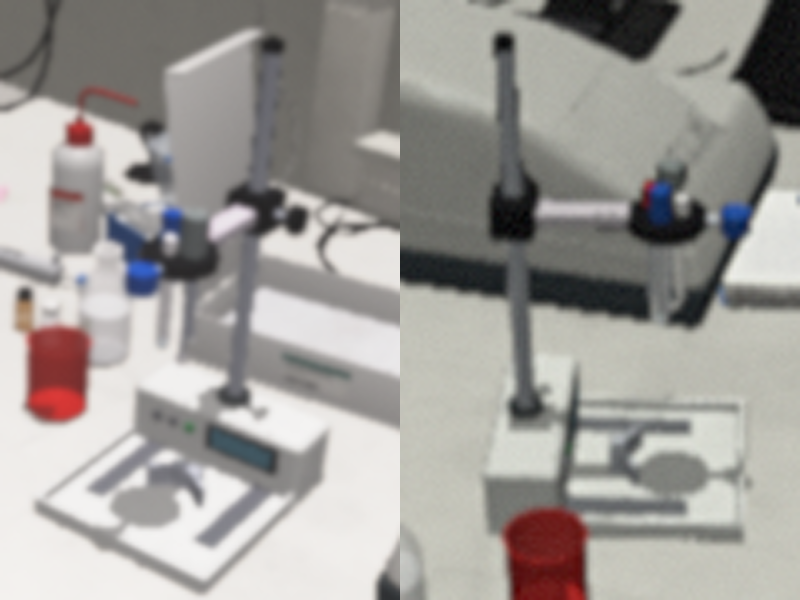

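Stand crop: column top at (272,42) left and (505,40) right. Blue knob at (143,278) and (736,220). Grey disc on the tray at (145,505) and (675,472), with the steel V stop behind it. Front tray corners at (40,503)/(203,583) and (743,525)/(743,403).

```bash
python3 - <<'E'
from h import *
Sc=cam("scene");Si=cam("side")
a=lambda u,v:(252+u*.3-.35,100+v*.3-.35)
b=lambda u,v:(180+(u-400)/4-.4,95+v/4-.4)
def T(n,x,y):
    X=tri([ray(Sc,*a(*x)),ray(Si,*b(*y))]);print(n,X.round(1),"reproj",(proj(Sc,X)-a(*x)).round(1),(proj(Si,X)-b(*y)).round(1));return X
T("coltop",(272,38),(504,36)); T("colbase",(234,396),(523,407)); T("knob",(143,278),(736,220)); T("disc",(145,505),(675,472))
T("clamp",(255,210),(513,210)); T("FL",(40,503),(743,530));T("FR",(203,583),(743,403))
T("housFL",(140,375),(560,470));
print("disc z8",onz(Sc,*a(145,505),8),onz(Si,*b(675,472),8))
for z in (18,):
  print("FL",onz(Sc,*a(38,500),z),onz(Si,*b(743,528),z)); print("FR",onz(Sc,*a(203,578),z),onz(Si,*b(744,402),z))
z=np.load("tote1.npz");C=cam("wrist",dict(tcp_pos=z["pos"],eef_rot=z["q"]))
print("tall rim",onz(C,252,166,80),"base",onz(C,251,158,7)); print("tote corners",*[onz(C,u,v,105).round() for u,v in ((182,102),(329,102),(320,331),(193,331))])
for n,u in (("green",(126,114)),("teal",(50,103))): print(n,onz(C,*u,76))
img=z["p"][120:210,190:320]; cv2.imwrite("pics/tallcrop.png",cv2.resize(img[:,:,::-1],(780,540),interpolation=cv2.INTER_CUBIC))
E
```

```text
coltop [699.9 -82.  387.7] reproj [-0.   0.1] [-0.  -0.1]
colbase [702.3 -82.3  63.9] reproj [ 0.2 -0.2] [0.2 0.2]
knob [ 536.1 -112.7  244.5] reproj [-0.2  0.2] [-0.2 -0.2]
disc [577.8 -94.5   9.4] reproj [-0.2  0.2] [-0.2 -0.2]
clamp [700.9 -84.3 245.9] reproj [ 0.4 -0.5] [0.3 0.5]
FL [510.3 -34.7   9.2] reproj [-0.5  0.4] [-0.4 -0.4]
FR [ 537.2 -196.5   13.7] reproj [ 0.3 -0.2] [0.2 0.2]
housFL [653.1  -8.7  67.5] reproj [-0.9  0.8] [-0.8 -0.9]
disc z8 [580.23789637 -93.08655202   8.        ] [577.45598105 -95.55927441   8.        ]
FL [506.12575849 -38.90713645  18.        ] [507.46987988 -25.22776764  18.        ]
FR [ 536.21756687 -195.88396268   18.        ] [ 536.5062465  -193.15617942   18.        ]
tall rim [396.23903931 301.42327288  80.        ] base [397.14632797 300.29594634   7.        ]
tote corners [331. 214. 105.] [309. 376. 105.] [605. 424. 105.] [629. 253. 105.]
green [354.68563699 140.85443912  76.        ]
teal [354.42194318  49.73947704  76.        ]
```

View pics/tallcrop.png

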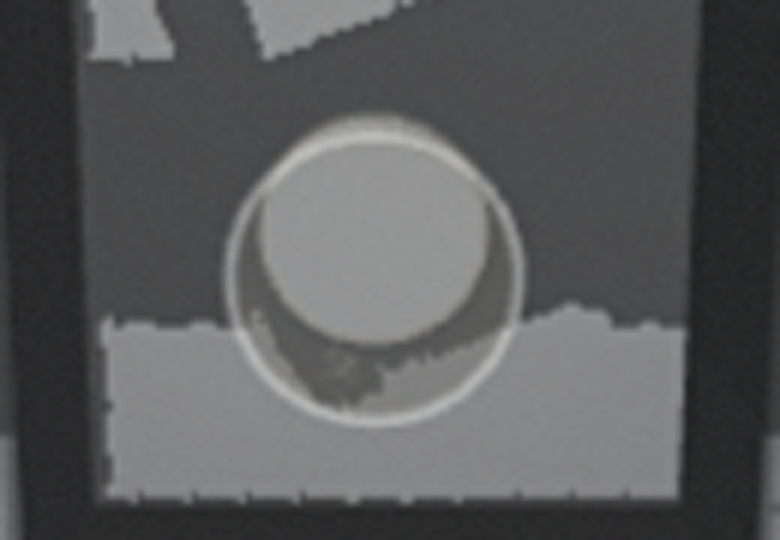

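Crop shows a clear, uncoloured beaker of about 63 mm: the target, at about (396.5, 301). The stand's yaw is about 0.18, with its axis near (588,-103). The grey disc is probably the head's shadow. Now I'll pick the beaker and set it on the bench.

```bash
cat >> h.py <<'E'
def tilt(yaw,a):
    return (R.from_euler('z',yaw)*R.from_euler('y',-(np.pi/2-a))*R.from_quat([0,1,0,0])).as_quat()
E
python3 - <<'E'
from h import *
for yw in (.6,.75,.9,1.05):
  for P in ([450,-120,46],[590,-102,54],[430,-120,46]):
    for back,up in ((0,0),(90,60),(60,160)):
      d=np.array([np.cos(yw),np.sin(yw),0]); q=tilt(yw,.42); ax=R.from_quat(q).apply([0,0,1])
      j=inverse_kinematics(np.array(P)+ax*19-d*back+[0,0,up],q); print(yw,P,back,up,None if j is None else [float(x) for x in j.round(2)])
b=np.array([396.5,301]);q=down(.14)
arm.move_l([*b,140],q)
hit=arm.move_l([*b,36],rate=80,until_force=15); print("hit",hit,arm.sense()["tcp_pos"])
if not hit:
    effector.gripper_close(); s=arm.sense(); print(s["width"],s["finger_force"])
    arm.move_l([*b,195],rate=120); s=arm.sense(); print(s["width"],s["finger_force"],s["time_s"])
E
```

```text
0.6 [450, -120, 46] 0 0 [-1.24, 0.97, 2.28, 1.34, 1.13, 1.46]
0.6 [450, -120, 46] 90 60 [-1.48, 0.79, 2.25, 1.03, 1.2, 1.66]
0.6 [450, -120, 46] 60 160 [-1.4, 0.52, 2.25, 1.02, 1.33, 1.92]
0.6 [590, -102, 54] 0 0 [-0.9, 0.9, 2.11, 1.58, 1.15, 1.71]
0.6 [590, -102, 54] 90 60 [-1.12, 0.76, 2.15, 1.33, 1.2, 1.82]
0.6 [590, -102, 54] 60 160 [-1.04, 0.52, 2.12, 1.3, 1.24, 2.1]
0.6 [430, -120, 46] 0 0 [-1.3, 0.98, 2.3, 1.3, 1.11, 1.43]
0.6 [430, -120, 46] 90 60 [-1.53, 0.79, 2.26, 0.98, 1.2, 1.65]
0.6 [430, -120, 46] 60 160 [-1.46, 0.51, 2.26, 0.98, 1.34, 1.9]
0.75 [450, -120, 46] 0 0 [-1.2, 0.93, 2.17, 1.17, 1.17, 1.62]
0.75 [450, -120, 46] 90 60 [-1.4, 0.78, 2.12, 0.92, 1.29, 1.78]
0.75 [450, -120, 46] 60 160 [-1.33, 0.54, 2.12, 0.94, 1.41, 1.99]
0.75 [590, -102, 54] 0 0 [-0.9, 0.89, 2.0, 1.39, 1.18, 1.84]
0.75 [590, -102, 54] 90 60 [-1.09, 0.77, 2.01, 1.17, 1.27, 1.94]
0.75 [590, -102, 54] 60 160 [-1.03, 0.56, 1.99, 1.17, 1.33, 2.17]
0.75 [430, -120, 46] 0 0 [-1.25, 0.94, 2.19, 1.14, 1.16, 1.59]
0.75 [430, -120, 46] 90 60 [-1.44, 0.78, 2.13, 0.88, 1.29, 1.77]
0.75 [430, -120, 46] 60 160
[... 608 characters left out ...]
[450, -120, 46] 0 0 [-1.1, 0.91, 1.96, 0.91, 1.31, 1.81]
1.05 [450, -120, 46] 90 60 [-1.24, 0.8, 1.87, 0.76, 1.48, 1.92]
1.05 [450, -120, 46] 60 160 [-1.19, 0.61, 1.89, 0.79, 1.59, 2.06]
1.05 [590, -102, 54] 0 0 [-0.86, 0.91, 1.78, 1.09, 1.34, 2.01]
1.05 [590, -102, 54] 90 60 [-1.0, 0.82, 1.72, 0.95, 1.47, 2.1]
1.05 [590, -102, 54] 60 160 [-0.96, 0.65, 1.73, 0.98, 1.54, 2.25]
1.05 [430, -120, 46] 0 0 [-1.14, 0.91, 1.98, 0.88, 1.3, 1.78]
1.05 [430, -120, 46] 90 60 [-1.27, 0.8, 1.89, 0.73, 1.48, 1.9]
1.05 [430, -120, 46] 60 160 [-1.23, 0.6, 1.91, 0.77, 1.59, 2.03]
hit False [396.87589205 301.22281057  36.43504626]
61.57297267108334 30.000273453479167
61.78522604775113 29.999956378196657 6.7833
```

```bash
python3 - <<'E'
from h import *
arm.move_l([450,-120,195],down(0),rate=250)
arm.move_l([450,-120,60],rate=150)
print(arm.move_l([450,-120,29],rate=40,until_force=6)); s=arm.sense(); print(s["tcp_pos"],s["force"])
effector.open_jaws(); arm.pause(.3)
arm.move_l([450,-120,250],rate=150)
yw=.75;q=tilt(yw,.42);d=np.array([np.cos(yw),np.sin(yw),0]);ax=R.from_quat(q).apply([0,0,1])
G=np.array([450,-120,46.])
arm.reach(G+19*ax-60*d+[0,0,160],q)
p,dd,C=shot("pre"); s=arm.sense(); print(s["tcp_pos"],s["width"],s["time_s"])
E
```

```text
True
[ 449.57529753 -120.06407132   31.74501976] [ 0.45730177 -1.15933178  2.8981783 ]
[ 418.84165583 -148.99166402  198.2712882 ] 88.08427042341575 16.2167
```

View pics/pre.png

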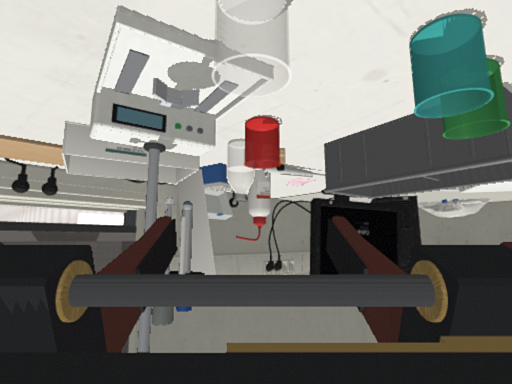

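The view is upside down, so tool x points down and the camera would sit under the gripper. I'll flip the tool half a turn for the grasp. It also shows the beaker upright on the bench with its rim near (252,73), centred on the tool, and the tray disc at (190,75).

```bash
cat >> h.py <<'E'
def tiltu(yaw,a): return (R.from_quat(tilt(yaw,a))*R.from_euler('z',np.pi)).as_quat()
E
python3 - <<'E'
from h import *
z=np.load("pre.npz");C=cam("wrist",dict(tcp_pos=z["pos"],eef_rot=z["q"]))
print("disc",onz(C,190,75,8),"rim",onz(C,252,73,76))
P=cloud(C,z["d"]); 
for u,v in ((190,75),(155,95),(180,100),(154,148),(252,90)): print(u,v,P[v,u].round(1))
yw=.75;q=tiltu(yw,.42);d=np.array([np.cos(yw),np.sin(yw),0]);ax=R.from_quat(q).apply([0,0,1])
G=np.array([450,-120,46.])
for T in (G+19*ax-60*d+[0,0,160],G+19*ax-90*d+[0,0,60],G+19*ax,np.array([590,-102,54])+19*ax): print(inverse_kinematics(T,q))
arm.reach(G+19*ax-60*d+[0,0,160],q)
p,dd,C=shot("pre2"); print(arm.sense()["time_s"])
E
```

```text
disc [579.36319284 -98.77724488   8.        ] rim [ 442.91198246 -125.69889316   76.        ]
190 75 [578.  -99.6   8.9]
155 95 [ 614.2 -124.9   29.5]
180 100 [619.8 -88.4  21.6]
154 148 [692.4 -87.2  69.5]
252 90 [470.8 -99.6  69.6]
[-1.33426416  0.5406908   2.12356282  0.93604183  1.41402702 -1.15366211]
[-1.39542502  0.77842423  2.11816033  0.92268475  1.29199664 -1.3573956 ]
[-1.20078972  0.9296862   2.16655893  1.17249403  1.16800443 -1.52501981]
[-0.89990785  0.89318527  2.00247275  1.38693983  1.18324486 -1.30555443]
18.9167
```

View pics/pre2.png

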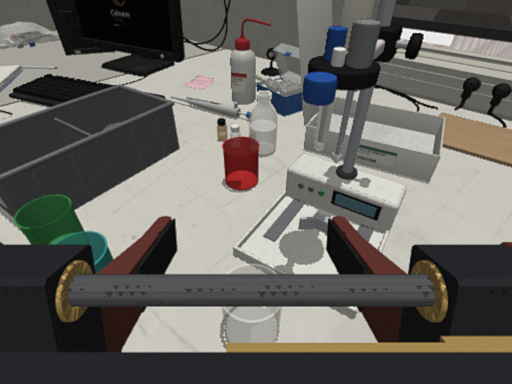

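```bash
python3 - <<'E'
from h import *
z=np.load("pre.npz");C=cam("wrist",dict(tcp_pos=z["pos"],eef_rot=z["q"])); P=cloud(C,z["d"])
ys=.181; Rz=R.from_euler('z',-ys).as_matrix()
o=np.array([588,-103,0])
Q=(P-o)@Rz.T
m=(abs(Q[...,0])<75)&(abs(Q[...,1])<70)&(Q[...,2]>12)&(Q[...,2]<40)
A=Q[m]; print(len(A),A.min(0),A.max(0))
vv,uu=np.where(m)
t=A[(A[:,2]>26)]; print(t[np.argsort(t[:,1])][::max(1,len(t)//25)].round(1))
# front lip z 15..20, housing front top edge
f=Q[(Q[...,2]>14)&(Q[...,2]<21)&(Q[...,0]>-90)&(Q[...,0]<-55)&(abs(Q[...,1])<70)]; print("lip",len(f),f[:,0].min(),np.median(f[:,0]),f[:,0].max())
h=Q[(Q[...,2]>30)&(Q[...,2]<55)&(Q[...,0]>60)&(Q[...,0]<110)&(abs(Q[...,1])<80)]
if len(h): k=np.polyfit(h[:,1],h[:,0],1); print("housing front x=80?",k,len(h))
hh=Q[(Q[...,2]>58)&(Q[...,2]<66)&(Q[...,0]>60)&(Q[...,0]<160)&(abs(Q[...,1])<120)]
print("housing y",np.percentile(hh[:,1],[1,99]),np.percentile(hh[:,0],[1,99]))
for n,(u,v),zz in (("knobtop",(320,80),250),):
    z2=np.load("pre2.npz");C2=cam("wrist",dict(tcp_pos=z2["pos"],eef_rot=z2["q"]));P2=cloud(C2,z2["d"]);print(P2[80,320],P2[76,320],P2[95,320],(P2[95,320]-o)@Rz.T)
    q2=(P2-o)@Rz.T; c=q2[(q2[...,2]>90)&(q2[...,2]<235)&(q2[...,0]>95)&(q2[...,0]<130)&(abs(q2[...,1])<25)]; print("col",len(c),np.median(c,0))
E
```

```text
1464 [-69.09003301 -69.94742735  12.00451864] [74.9808242  29.19213738 35.9726835 ]
[[ 75.  -54.9  36. ]
 [ 19.5 -26.8  27.6]
 [ 24.2 -24.3  30. ]
 [ 23.2 -22.1  31.1]
 [ 25.  -19.4  27. ]
 [ 26.9 -16.3  29.2]
 [ 29.1 -14.5  26.6]
 [ 42.9 -12.8  29.8]
 [ 31.6 -11.1  29.9]
 [ 36.3  -9.7  30.3]
 [ 41.1  -6.9  30.4]
 [ 34.8  -5.1  28.4]
 [ 34.3  -2.7  27.9]
 [ 34.8  -1.2  28.7]
 [ 34.5   1.2  26.8]
 [ 35.3   3.   30.2]
 [ 34.4   5.2  27.2]
 [ 33.5   7.5  27. ]
 [ 40.    9.9  30.7]
 [ 36.2  11.3  30.5]
 [ 30.1  13.1  29.7]
 [ 28.4  15.1  28.4]
 [ 28.   17.8  30.7]
 [ 24.4  20.4  28.7]
 [ 25.3  23.5  30.3]
 [ 20.9  25.8  27.4]]
lip 542 -68.76725765748134 -66.23614265427364 -62.1651854769193
housing front x=80? [1.52893131e-02 7.85701366e+01] 2016
housing y [-83.438884    78.81416572] [ 79.09355534 132.77775284]
[ 528.92654027 -115.86340288  252.13654031] [ 534.57099033 -112.10948136  252.88802418] [ 525.70396915 -119.51413574  242.69523848] [-64.25113809  -5.03024784 242.69523848]
col 982 [107.56476513  -3.87840904 153.78118048]
```

V faces fit the predicted stand pose within about 1 mm (axis ~ (588,-103)), and the disc is just a shadow. Now the second grasp.

```bash
python3 - <<'E'
from h import *
yw=.75;q=tiltu(yw,.42);d=np.array([np.cos(yw),np.sin(yw),0]);ax=R.from_quat(q).apply([0,0,1])
G=np.array([449.6,-120,46.])+19*ax
arm.move_l(G-95*d+[0,0,60],q); 
print(arm.move_l(G-95*d,q,rate=100,until_force=8))
print(arm.move_l(G,q,rate=80,until_force=6)); s=arm.sense();print(s["tcp_pos"]-G,s["force"])
effector.gripper_close(); s=arm.sense(); print(s["width"],s["finger_force"])
arm.move_l(s["tcp_pos"]+[0,0,42],q,rate=80); s=arm.sense(); print(s["width"],s["finger_force"],s["time_s"],s["force"])
p,_=read_camera("side"); cv2.imwrite("pics/held.png",cv2.resize(p[60:300,150:470,::-1],(800,600),interpolation=cv2.INTER_CUBIC))
E
```

```text
False
False
[-0.02937968 -0.49721562 -0.09457542] [ 0.23380172 -1.03684061 -0.31125771]
61.04579165698428 29.963218800101288
60.88948696449071 29.980939410319536 23.0833 [-0.25582268 -0.23324606 -0.85482957]
```

View pics/held.png

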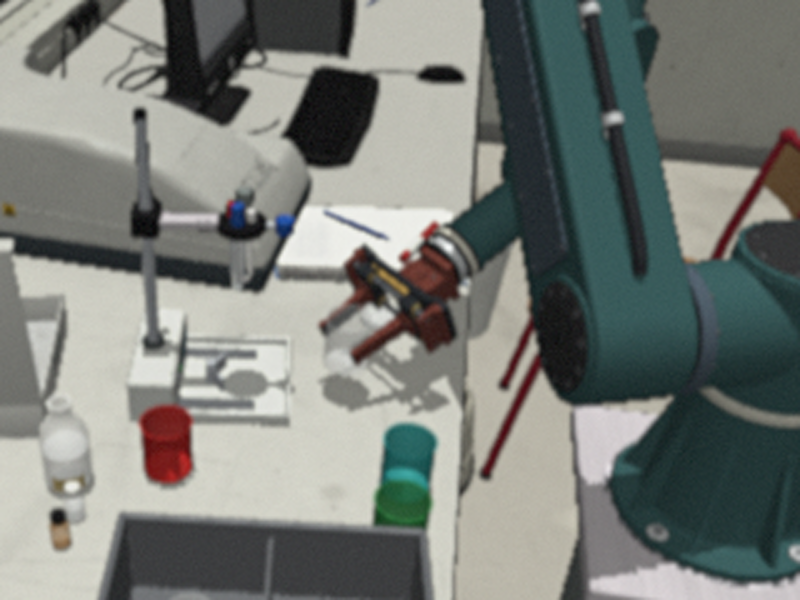

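Held upright between the fingers at about (360,340), and the head is still raised. Now placing.

```bash
python3 - <<'E'
from h import *
yw=.75;q=tiltu(yw,.42);ax=R.from_quat(q).apply([0,0,1]);sd=np.array([np.cos(.181),np.sin(.181),0])
O=np.array([587.7,-103.2,0]); 
X=lambda dx,gz: O+sd*dx+[0,0,gz]+19*ax
arm.move_l(X(-9,88),q,rate=80)
arm.move_l(X(-9,62),q,rate=60)
print("down",arm.move_l(X(-9,52),q,rate=15,until_force=2.5)); s=arm.sense();print((s["tcp_pos"]-X(-9,54)).round(2),s["force"])
z=s["tcp_pos"][2]+.3
T=X(4,54);T[2]=z
print("fwd",arm.move_l(T,q,rate=15,until_force=3.5)); s=arm.sense();print(((s["tcp_pos"]-X(0,54))@np.c_[sd,[-sd[1],sd[0],0],[0,0,1]]).round(2),s["force"],s["time_s"])
E
```

```text
down True
[0.13 0.02 0.03] [-0.28550735 -0.36395621  2.88000493]
fwd True
[-8.63  0.1   0.04] [-0.25894138 -1.34708132  2.31189444] 26.275
```

```bash
python3 - <<'E'
from h import *
yw=.75;q=tiltu(yw,.42);ax=R.from_quat(q).apply([0,0,1]);sd=np.array([np.cos(.181),np.sin(.181),0]);L=np.c_[sd,[-sd[1],sd[0],0],[0,0,1]]
O=np.array([587.7,-103.2,0]); 
X=lambda dx,gz: O+sd*dx+[0,0,gz]+19*ax
arm.move_l(X(-9,55.2),q,rate=20); arm.pause(.2); print(arm.sense()["force"])
arm.move_l(X(-4,55.2),q,rate=20); arm.pause(.2); print(arm.sense()["force"])
print("fwd",arm.move_l(X(4,55.2),q,rate=10,until_force=5)); s=arm.sense();print(((s["tcp_pos"]-X(0,54))@L).round(2),s["force"]@L,s["time_s"])
E
```

```text
[-0.08308418  0.10487454 -0.80200335]
[-0.90790787  0.14913801 -0.37509893]
fwd True
[2.14 0.41 0.93] [-4.6559706  -1.83657251  2.01032169] 27.9667
```

```bash
python3 - <<'E'
from h import *
yw=.75;q=tiltu(yw,.42);ax=R.from_quat(q).apply([0,0,1]);d=np.array([np.cos(yw),np.sin(yw),0])
s=arm.sense();p0=s["tcp_pos"]
print(arm.move_l(p0-[0,0,2],q,rate=8,until_force=3)); s=arm.sense();print(s["tcp_pos"]-p0,s["force"])
effector.open_jaws(); arm.pause(.4); s=arm.sense(); print(s["width"],s["finger_force"],s["force"])
arm.move_l(s["tcp_pos"]-100*d+[0,0,25],q,rate=90); arm.pause(.2)
arm.move_l(arm.sense()["tcp_pos"]-40*d+[0,0,100],q,rate=150)
p,dd,C=shot("placed"); print(arm.sense()["time_s"])
a,_=read_camera("scene"); b,_=read_camera("side"); np.save("sc2.npy",a);np.save("si2.npy",b)
w=p[100:280,140:380]
cv2.imwrite("pics/placed3.png",np.hstack([cv2.resize(a[190:290,252:352,::-1],(400,400),interpolation=3),cv2.resize(b[165:265,180:280,::-1],(400,400),interpolation=3)]))
E
```

```text
True
[-0.16361118 -0.03798818 -0.71194209] [-3.17462071 -2.6025473   4.07560045]
87.81774327038788 0.0 [0.32365919 1.01417879 0.16871107]
31.6
```

View pics/placed3.png

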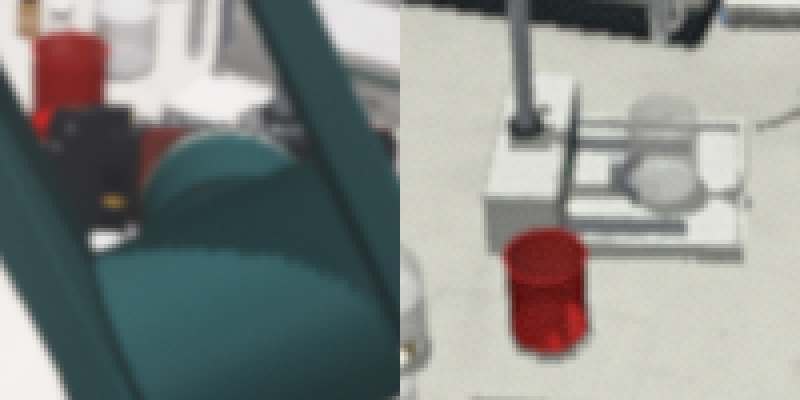

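View pics/placed.png

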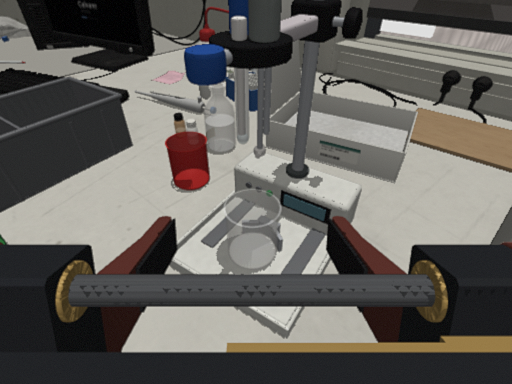

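Both views show the beaker upright on the tray. In the wrist view the rim is at about (253,207) and the base at (250,250); in the side crop the rim is at (662,110) and the base at (665,182). Converting these to positions.

```bash
python3 - <<'E'
from h import *
z=np.load("placed.npz");C=cam("wrist",dict(tcp_pos=z["pos"],eef_rot=z["q"]));S=cam("side")
sd=np.array([np.cos(.181),np.sin(.181)]);L=np.c_[sd,[-sd[1],sd[0]]];O=np.array([587.7,-103.2])
f=lambda p:((p[:2]-O)@L).round(1)
print("rim w",f(onz(C,253,207.5,84)),"base w",f(onz(C,250,250,10)))
b=lambda u,v:(180+(u-400)/4-.4,165+v/4-.4)
print("rim s",f(onz(S,*b(662,110),84)),"base s",f(onz(S,*b(665,182),10)))
# predicted rim/base outlines at the place
for zz,r in ((84,31.5),(8,31.5)):
    q=np.array([proj(C,[O[0]+r*np.cos(t),O[1]+r*np.sin(t),zz]) for t in np.linspace(0,6.28,60)]);print("pred bbox",zz,q.min(0).round(1),q.max(0).round(1))
im=cv2.resize(z["p"][170:290,190:320,::-1],None,fx=5,fy=5,interpolation=2);
for zz in (84,8):
    q=np.array([proj(C,[O[0]+31.5*np.cos(t),O[1]+31.5*np.sin(t),zz]) for t in np.linspace(0,6.28,60)])
    cv2.polylines(im,[(((q-[190,170])+.5)*5).astype(int)],True,(0,0,255),1)
cv2.imwrite("pics/chk.png",im)
E
```

```text
rim w [-0.2 -2.3] base w [1.1 2.7]
rim s [ 2.7 -1.6] base s [ 0.1 -1.3]
pred bbox 84 [222.  188.5] [280.6 227.8]
pred bbox 8 [225.8 233.7] [276.9 274. ]
```

View pics/chk.png

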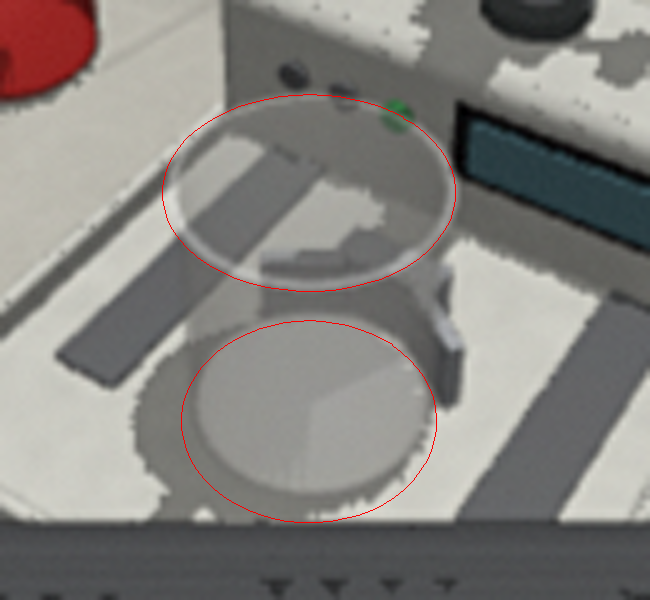

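The beaker's rim coincides with the predicted outline, so it is in place. Now pressing the knob.

```bash
python3 - <<'E'
from h import *
yw=.75;q=tiltu(yw,.42);qd=down(.181)
s=arm.sense(); arm.move_l([400,-230,330],q,rate=200)
effector.gripper_close()
arm.reach([440,-140,380],qd)
K=np.array([536.3,-112.4])
arm.move_l([*K,300],qd,rate=150)
print("touch",arm.move_l([*K,240],rate=40,until_force=4)); s=arm.sense();print(s["tcp_pos"],s["force"],s["time_s"])
print("push",arm.move_l([*K,s["tcp_pos"][2]-125],rate=45,until_force=22)); s2=arm.sense();print(s2["tcp_pos"],s2["force"],s2["time_s"])
E
```

```text
touch True
[ 535.81711908 -112.22268066  251.7053417 ] [ 0.01676695 -0.35482644  0.35364226] 37.4917
push True
[ 535.40242032 -112.07073947  142.32170409] [-2.00941244  0.86837495  8.23091854] 39.6417
```

```bash
python3 - <<'E'
from h import *
for i in range(2):
    s=arm.sense();p=s["tcp_pos"]
    print(arm.move_l(p-[0,0,14],rate=15,until_force=25)); s2=arm.sense();print(s2["tcp_pos"]-p,s2["force"])
z=s2["tcp_pos"]
arm.move_l([z[0],z[1],300],rate=150); arm.move_l([440,-140,330],rate=150); print(arm.sense()["time_s"])
C=cam("side");p,_=read_camera("side"); cv2.imwrite("pics/end.png",cv2.resize(p[95:245,180:330,::-1],(600,600),interpolation=2))
E
```

```text
True
[0.02936092 0.00497205 0.01795053] [-0.96907284  1.13098504  6.3756127 ]
True
[-0.02249459  0.00952675 -0.02015547] [-1.01304274  0.4537134   6.81149779]
42.4083
```

View pics/end.png

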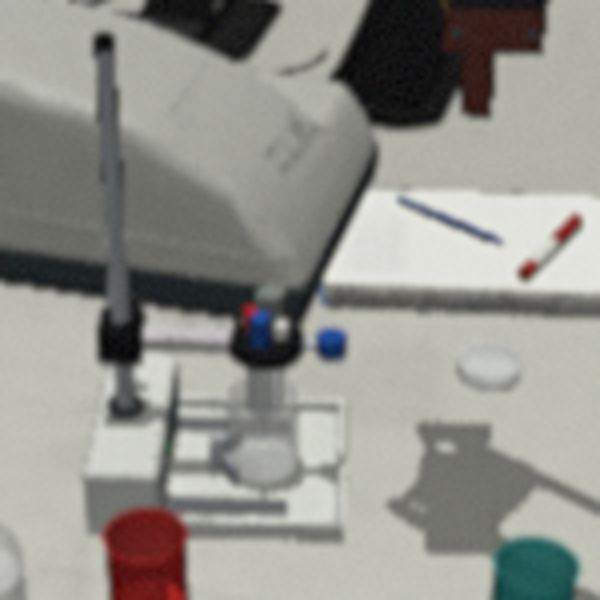

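Probes hang in the beaker (265,420) and the head is down with a hard stop. Checking the absolute height of the head before handing in.

```bash
python3 - <<'E'
from h import *
C=cam("side"); p,_=read_camera("side"); out=[]
for im in (np.load("side_p.npy"),p):
    hsv=cv2.cvtColor(im,cv2.COLOR_RGB2HSV); b=cv2.inRange(hsv,(100,120,40),(130,255,255)); n,l,st,ce=cv2.connectedComponentsWithStats(b)
    for i in range(1,n):
        u,v=ce[i]
        if st[i,4]>30 and 235<u<275:
            zs=np.arange(60,320,.2); k=np.argmin([np.linalg.norm(proj(C,[536.1,-112.5,z])-(u,v)) for z in zs]); print((u,v),st[i,4],"z",zs[k])
Si=C; b=lambda u,v:(180+u/4-.4,95+v/4-.4)
for n,u,v in (("clamp now",121,334),("clamp before",113,210)):
    zs=np.arange(40,320,.2); print(n,zs[np.argmin([np.linalg.norm(proj(C,[701,-83,z])-b(u,v)) for z in zs])])
E
```

```text
(np.float64(244.74074074074073), np.float64(145.94444444444446)) 54 z 254.40000000000276
(np.float64(263.46666666666664), np.float64(149.44444444444446)) 45 z 244.40000000000262
(np.float64(244.44444444444446), np.float64(177.73333333333332)) 45 z 140.40000000000114
(np.float64(262.34375), np.float64(180.375)) 32 z 132.40000000000103
clamp now 136.20000000000135
clamp before 248.20000000000294
```

```bash
python3 -c "
from h import *
print(ticket.hand_in())"
```

```text
the job is handed in; nothing more can be done
None
```

I handed the job in, with no verdict shown: the tall beaker stands upright against the V stop, within about 1 mm by camera before the push, and the probe head is down on what I take to be its lower stop (about 110 mm of travel, then no movement at 25 N), with the probes in the beaker.

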